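# Make up two microscope lens kits

### The arm

A 7-joint arm with a two-finger parallel gripper is mounted at the origin on the work surface. World frame = base frame: x ahead of the robot, y to its left, z up, the work surface at z = 0. Lengths are in m, angles in rad, forces in N, time in s.
With the tool pointing down it reaches from about 0.425 to 1.025 m from the base axis. Payload 9.4 kg.
Tool frame: the origin (TCP) lies between the finger pads; the fingertips stand ctrl.tcp_to_tips ahead of it and the grasp point (between the pads) lies 3 mm ahead of it (ctrl.tcp_to_tips is the distance from the TCP to the fingertips, in m); z points along the fingers, y is the line along which they close (so a half turn about z gives the same grasp; the last joint's range is limited). The gripper opens to 93 mm and grips with 3 to 60 N. Pads are 15 mm wide; open, the fingers measure 128 mm over their backs; the gripper's body (75 mm by 188 mm) begins 65 mm behind the grasp point.
Start: joints at [1.107, 0.599, -0.003, 1.599, 0.002, 0.943, -0.08], TCP at [0.273, -0.671, 0.241] pointing down, gripper open.
Joint ranges: [-2.57, 2.57], [-0.35, 1.97], [-1.29, 1.29], [0.11, 2.56], [-1.05, 4.19], [0.11, 1.86], [-2.63, 2.63]. Speed limits (rad/s): [2.22, 2.22, 3.01, 3.01, 3.14, 3.14, 3.14].

### API

Orientations are given as a unit quaternion [w, x, y, z].
In Python, from station import ctrl, read_camera, camera_params, cut_out, tip_of gives the robot as it stands.
- The arm moves only by the tool move_arm, never from a script. Its argument "plan" is a list of rows, each a list of 7 numbers: the closure, from -1 (fully open) to 1 (shut), then the shift along the world's x, y, z in m, then the turn, a rotation vector about the world's x, y, z in rad. In form: [[jaw, dx, dy, dz, wx, wy, wz], ...]. A call has exactly 8 rows; each row shifts and turns the commanded pose from where the row before left it; what a row does not reach is not made up. A row lasts 1/8 s, in which the tool goes at most 62.5 mm and 10.7 degrees, less where a joint would pass 70% of its speed; a pose out of reach is approached as far as the arm can. A call is refused whole if a number of a shift passes 0.0625 or a number of a turn 0.188, either way. A call with a gripper value outside its range is refused whole. The fingers move at their own pace and stop on an object; the grip force is fixed at half the most. Time passes only in rows, so rows that do not move let the fingers close, or fill a call up. It gives the time, the measured TCP pose, the force, the opening and the grip force at its end, in the units of the state.
- ctrl.sense(): the state, without advancing time (a new reading comes with each control period).
- read_camera(name): name is "scene" or "top"; returns the picture (480x640x3 uint8, blue, green, red); there is no depth.
- camera_params(name): a dict with "fx", "fy", "cx", "cy" (pixels), "rvec" (rotation vector, rad) and "tvec" (3), from world to camera coordinates, as OpenCV has them. Camera axes: x right, y down, z forward; pixel columns grow to the right and rows downward; lengths in m; the calibration is good to about 2 mm. A picture is of the moment at which its call begins. camera_params takes no time and is no camera call.
- ctrl.close_job(): hands the job in; it is judged then, once.
Trained networks look in the newest picture that a camera, given by its name, has taken for a name from the list of things; names that differ only in an ending like _2 or _b are one class to them, and where a whole thing is asked for, a point or a joint stands for the part that bears it (a point fixed in the world has none). Each returns a list of dicts, best first, with "score" (0 to 1); they miss things now and then, are a little off and sometimes report something else, mostly with a low value. They report only what shows in the picture. A call takes as long as a camera call. They do not tell look-alikes from the thing itself.
- cut_out(camera, query): "region" (480x640 bool, what is visible of it) and "bbox" ([centre column, centre row, width, height] in pixels, round what is visible of it).
- tip_of(camera, query): "position" ([column, row] in pixels: a listed point, or the origin of a listed thing).
The state is a dict: "t": time; "qpos": joint angles; "qd": joint speeds; "joint_efforts": joint torques, N m; "tool_pos": TCP position; "orientation": TCP orientation; "force": force on the tool from outside, world axes, zero at the start; "torque": the same for the moment, N m; "finger_gap": finger opening in m; "grip_force": force on a finger pad.
Only numpy, scipy, OpenCV 4.12 (cv2) and the standard library are available. Lean on these libraries where they do the work, as an engineer would, in place of code of your own. Each camera call takes 0.05 s, during which the arm holds its last target. There are 200 camera calls.

### The job

Make up the two microscope kits from the stock on the bench: in the two-well tray stand the longest objective in the smaller well and the eyepiece in the larger one; in the three-well tray stand the shortest objective in the smaller square well, put the filter cell flat in the larger square well and lay the slide case lengthwise in the long well. Each thing sits upright, the way up it started, and fully down on its well's floor. Leave the middle-length objective, the bottle and the glass dish standing where they are.

Things in the scene. Friction and masses are not known exactly. Their poses are not given: they have to be found in the camera images.
- tray_two: Small low tray, two square wells in a row, 132 (x) by 78 (y) mm, black floors, grey ribs. Fixed. Origin: centre of its underside, x along the row (within 15 degrees of bench x). Well floors 3 mm above the bench, ribs to 7 mm: keep fingertips over 5 mm above a floor. Smaller well 46 mm square, centre x -35 mm; larger 62 mm square, centre x +27 mm; both y 0.
- tray_three: Large low tray, three wells in a row, 212 (x) by 122 (y) mm, black floors, grey ribs. Fixed. Origin: centre of its underside, x along the row (within 15 degrees of bench x). Well floors 3 mm above the bench, ribs to 7 mm: keep fingertips over 5 mm above a floor. Long well 54 (x) by 106 (y) mm, centre x -71; smaller square well 56 mm, centre x -8; larger square well 70 mm, centre x +63 mm; all y 0.
- objective_long: The longest and thinnest of three steel microscope objectives, standing nose up: 62 mm high, foot 24 mm across, barrel 26 mm across from 5 to 44 mm, above that a long cone to a 12 mm nose. 140 g, more or less. Origin at the centre of its underside, z up along its axis; round, so its yaw means nothing.
- objective_middle: The middle-length steel objective, standing nose up: 47 mm high, barrel 30 mm across from 5 to 34 mm, then a cone to a 16 mm nose. Not needed in either kit; stays where it is. Origin at the centre of its underside, z up along its axis; round, so its yaw means nothing.
- objective_short: The shortest and thickest steel objective, standing nose up: 35 mm high, foot 34 mm and barrel 36 mm across up to 28 mm, then a short cone to a 26 mm wide front. 110 g, more or less. Origin at the centre of its underside, z up along its axis; round, so its yaw means nothing.
- eyepiece: Microscope eyepiece standing with its rubber eyecup up: 46 mm high; black eyecup 40 mm across from 22 to 46 mm with a round glass on top, below it a silver tube 32 mm across. 90 g, more or less. Origin at the centre of its underside, z up along its axis; round, so its yaw means nothing.
- filter_cell: Filter cell: flat aluminium cylinder with grooved sides, 46 mm across and 22 mm high, a round glass in a dark ring on top. 80 g, more or less. Origin at the centre of its underside, z up along its axis; round, so its yaw means nothing.
- slide_case: Closed white plastic case for microscope slides, a bar 82 (x) by 30 (y) by 24 mm lying flat, paper label on top; at the start its length points within 35 degrees of the bench's x direction. 60 g, more or less. Origin at the centre of its underside, x along its length, z up.
- oil_bottle: Small amber glass bottle with a black cap, 28 mm across, 55 mm high, standing. Not part of the kits; stays where it is. Origin at the centre of its underside, z up along its axis; round, so its yaw means nothing.
- dish: Small round clear glass dish, 54 mm across at the rim, 15 mm high. Not part of the kits; stays where it is. Origin at the centre of its underside, z up along its axis; round, so its yaw means nothing.
There are look-alikes about, which are no part of the job. Of the things shaped like the dish, the clear one is meant.

How it is judged:
By the outcome, as a careful person would: the job done as asked, in the order asked, and still so for the second after the job is handed in, with the robot touching nothing.
It also fails if it takes over 141 s, if anything falls off the work surface, if the arm or the gripper's body presses on something with over 40 N, if the wrist force passes 120 N, or if a joint passes its speed limit or range.

## Working session

There is one attempt and no reset: what is moved stays moved. The work goes in short steps, Python scripts to look and compute and a tool call to move; the robot and the scene stay as the last step left them, time stands still between calls to the robot, and variables do not carry over. Pictures are saved under pics/ and viewed, at most 14 in all, crops included, and the job is handed in when it is done.

Besides the shell and the picture viewer there is one more tool, called after "Call:" by a JSON object that holds its "op" and its "data", one argument or row to a line. move_arm: Moves the arm, as the interface text tells. Its arguments: {"type":"object","properties":{"plan":{"type":"array"}},"required":["plan"]}

```bash
ls; mkdir -p pics; cat > h.py <<'E'
import numpy as np, cv2
from station import ctrl, read_camera, camera_params, cut_out, tip_of
def ray(cam,px):
    p=camera_params(cam);K=np.array([[p['fx'],0,p['cx']],[0,p['fy'],p['cy']],[0,0,1]])
    R=cv2.Rodrigues(np.array(p['rvec'],float))[0];t=np.array(p['tvec'],float).ravel()
    return -R.T@t, R.T@np.linalg.inv(K)@np.array([px[0],px[1],1.])
def at_z(cam,px,z):
    c,d=ray(cam,px); return c+d*(z-c[2])/d[2]
def proj(cam,P):
    p=camera_params(cam);K=np.array([[p['fx'],0,p['cx']],[0,p['fy'],p['cy']],[0,0,1]])
    return cv2.projectPoints(np.atleast_2d(np.array(P,float)),np.array(p['rvec'],float),np.array(p['tvec'],float),K,None)[0][:,0]
E
python3 - <<'E'
from h import *
for c in ['scene','top']:
    cv2.imwrite(f'pics/{c}0.png',read_camera(c)); print(c,ray(c,(320,240)))
s=ctrl.sense();print(ctrl.tcp_to_tips,s)
for n in ['tray_two','tray_three','objective_long','objective_middle','objective_short','eyepiece','filter_cell','slide_case','oil_bottle','dish']:
    for c in ['top','scene']:
        print(n,c,[(np.round(d['bbox']).tolist(),round(d['score'],2)) for d in cut_out(c,n)],[(np.round(d['position'],1).tolist(),round(d['score'],2),np.round(at_z(c,d['position'],0)[:2],3).tolist()) for d in tip_of(c,n)])
E
```

```text
pics
scene (array([ 0.96676334, -0.22469805,  0.51010455]), array([-0.66546519,  0.34752369, -0.66080557]))
top (array([0.32725779, 0.00749245, 0.97862486]), array([ 0.1947173 ,  0.01014357, -0.98103412]))
0.022 {'t': 0.1, 'qpos': array([ 1.10730488,  0.60004921, -0.00251519,  1.60002273,  0.00183302,
        0.94289508, -0.0798067 ]), 'qd': array([ 0.00013249, -0.00281427,  0.00082565, -0.00109809, -0.0004492 ,
        0.00130361,  0.00012346]), 'joint_efforts': array([ 6.30061812e-03, -7.66549015e+01,  1.50270022e+00, -2.52938426e+01,
       -5.22746157e-02,  1.35323792e-02,  5.27687121e-05]), 'tool_pos': array([ 0.27330332, -0.67109279,  0.23985346]), 'orientation': array([-6.52316393e-04,  9.81352426e-01,  1.92215877e-01, -2.14803209e-04]), 'force': array([ 0.61370396,  0.94842469, -0.05246917]), 'torque': array([ 5.27450214e-02,  1.81015905e-02, -1.11158861e-05]), 'grip_force': 0.0, 'finger_gap': 0.09292754751036632}
tray_two top [([472.0, 233.0, 47.0, 74.0], 0.92), ([365.0, 148.0, 16.0, 21.0], 0.68)] [([471.6, 230.4], 0.64, [0.537, -0.268]), ([361.6, 154.9], 0.2, [0.688, -0.064
[... 2097 characters left out ...]
 332.0, 27.0, 32.0], 0.65), ([454.0, 303.0, 31.0, 28.0], 0.59), ([389.0, 266.0, 28.0, 30.0], 0.57)] [([397.4, 323.3], 0.93, [0.366, -0.122]), ([449.2, 303.1], 0.86, [0.401, -0.218]), ([413.0, 170.3], 0.86, [0.656, -0.162]), ([333.9, 331.5], 0.8, [0.353, -0.006]), ([386.4, 268.2], 0.77, [0.467, -0.105])]
dish scene [([244.0, 379.0, 44.0, 38.0], 0.89), ([240.0, 270.0, 28.0, 26.0], 0.71), ([213.0, 235.0, 30.0, 21.0], 0.66), ([158.0, 264.0, 33.0, 24.0], 0.64), ([271.0, 209.0, 28.0, 23.0], 0.56)] [([249.1, 384.8], 0.94, [0.654, -0.163]), ([240.3, 277.3], 0.93, [0.472, -0.107]), ([269.4, 215.5], 0.73, [0.35, -0.006]), ([211.1, 243.5], 0.66, [0.373, -0.123]), ([156.8, 270.8], 0.63, [0.395, -0.22])]
```

View pics/top0.png

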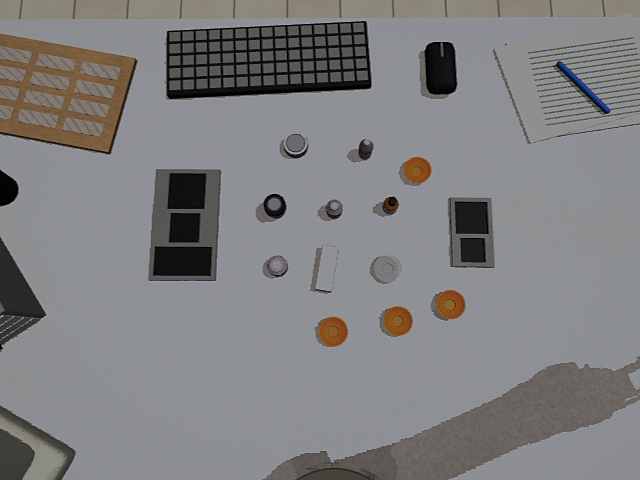

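View pics/scene0.png

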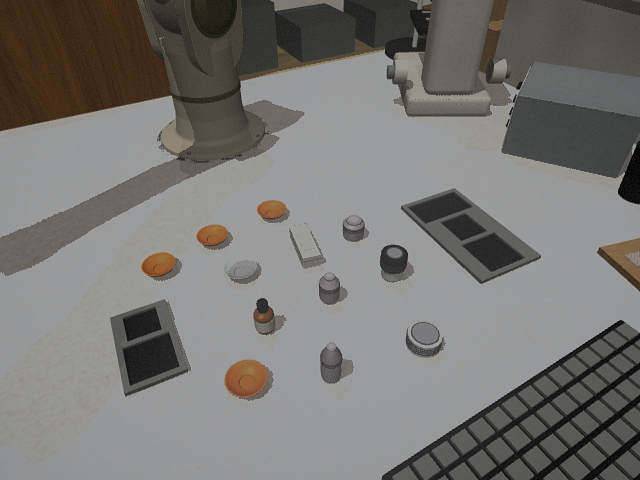

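The top view shows tray_three at (185,225) and tray_two at (472,233), both with the larger square well at the far (+x) end. The objectives are at (365,149) long, (334,209) middle and (277,266) short. The eyepiece is at (275,206), the filter cell at (296,145), the slide case at (326,268), the clear dish at (386,269) and the bottle at (390,205). The orange dishes are look-alikes. The scene view agrees with this.

Next I refine the poses by fitting silhouettes in both cameras.

```bash
cat > fit.py <<'E'
from h import *
from scipy.optimize import minimize
def cyl(*rz):
    a=np.linspace(0,2*np.pi,24,endpoint=False)
    return np.array([[r*np.cos(t),r*np.sin(t),z] for r,z in rz for t in a])/1000
def box(x,y,z): return np.array([[i*x/2,j*y/2,k] for i in(-1,1) for j in(-1,1) for k in(0,z)])/1000
M={'tray_two':box(132,78,7),'tray_three':box(212,122,7),'objective_long':cyl((12,0),(13,5),(13,44),(6,62)),
'objective_short':cyl((17,0),(18,5),(18,28),(13,35)),'eyepiece':cyl((16,0),(16,22),(20,22),(20,46)),
'filter_cell':cyl((23,0),(23,22)),'slide_case':box(82,30,24),'objective_middle':cyl((15,0),(15,34),(8,47))}
def hullmask(cam,P):
    m=np.zeros((480*4,640*4),np.uint8)
    cv2.fillConvexPoly(m,cv2.convexHull(np.round((proj(cam,P)+.5)*4).astype(np.int32)),1); return m
def fit(n,g,z0=0,cams=('top','scene'),yaw=None):
    ms={}
    for c in cams:
        best=[d for d in cut_out(c,n) if np.hypot(*(np.array(d['bbox'][:2])-proj(c,[g[0],g[1],.02])[0]))<20]
        if best: ms[c]=cv2.resize(best[0]['region'].astype(np.uint8),None,fx=4,fy=4,interpolation=cv2.INTER_NEAREST)
    def cost(v,cs=ms):
        w=v[2]/100 if len(v)>2 else 0
        Rz=cv2.Rodrigues(np.array([0,0,float(w)]))[0]
        P=M[n]@Rz.T+[v[0]/1000,v[1]/1000,z0]
        L=0
        for c in cs:
            h=hullmask(c,P);L+=1-(h&ms[c]).sum()/(h|ms[c]).sum()
        return L
    v0=[g[0]*1e3,g[1]*1e3]+([yaw*100] if yaw is not None else [])
    r=None
    for cs in [list(ms)]+[[c] for c in ms]:
        s=np.vstack([v0]+[np.array(v0)+8*e for e in np.eye(len(v0))])
        q=minimize(cost,v0,args=(cs,),method='Nelder-Mead',options=dict(initial_simplex=s,xatol=.1,fatol=1e-4))
        print(n,cs,np.round(q.x,1),round(q.fun,3))
E
python3 - <<'E'
from fit import *
read_camera('top');read_camera('scene')
for n,g,y in [('tray_two',(.535,-.266),0),('tray_three',(.55,.27),0),('objective_long',(.69,-.069),None),('objective_short',(.47,.098),None),('eyepiece',(.575,.104),None),('filter_cell',(.708,.062),None),('slide_case',(.465,.007),-.1),('objective_middle',(.575,-.009),None)]:
    fit(n,g,yaw=y)
E
```

```text
tray_two ['top', 'scene'] [ 533.5 -265.1   -2.4] 0.125
tray_two ['top'] [ 535.  -267.    -2.2] 0.039
tray_two ['scene'] [ 532.  -263.7   -3. ] 0.024
tray_three ['top', 'scene'] [553.7 271.3  -0.9] 0.091
tray_three ['top'] [555.1 269.6  -1.7] 0.02
tray_three ['scene'] [552.6 273.3  -1.5] 0.024
objective_long ['top', 'scene'] [690. -68.] 0.269
objective_long ['top'] [691.5 -69.8] 0.149
objective_long ['scene'] [688.9 -67.1] 0.034
objective_short ['top', 'scene'] [471.4  95.8] 0.257
objective_short ['top'] [471.7  95.2] 0.069
objective_short ['scene'] [468.   99.2] 0.065
eyepiece ['top', 'scene'] [579.6 100.2] 0.222
eyepiece ['top'] [579.4  99.3] 0.039
eyepiece ['scene'] [577.8 103.8] 0.079
filter_cell ['top', 'scene'] [705.6  64.1] 0.216
filter_cell ['top'] [707.1  62.6] 0.076
filter_cell ['scene'] [704.2  66.6] 0.036
slide_case ['top', 'scene'] [466.3   6.4 -17.6] 0.185
slide_case ['top'] [466.2   5.6 -16.9] 0.046
slide_case ['scene'] [462.7   8.7 -17.5] 0.036
objective_middle ['top', 'scene'] [575.4  -8.1] 0.324
objective_middle ['top'] [575.4  -8.9] 0.129
objective_middle ['scene'] [572.5  -5.3] 0.118
```

Call:
{"op": "move_arm", "data": {
  "plan": [
    [-0.3,0.026,0.0377,-0.006,0,0,-0.0485],
    [-0.3,0.026,0.0377,-0.006,0,0,-0.0485],
    [-0.3,0.026,0.0377,-0.006,0,0,-0.0485],
    [-0.3,0.026,0.0377,-0.006,0,0,-0.0485],
    [-0.3,0.026,0.0377,-0.006,0,0,-0.0485],
    [-0.3,0.026,0.0377,-0.006,0,0,-0.0485],
    [-0.3,0.026,0.0377,-0.006,0,0,-0.0485],
    [-0.3,0.026,0.0377,-0.006,0,0,-0.0485]
  ]
}}

```text
t: 4.0
tool_pos: [0.4824, -0.3686, 0.1926]
orientation: [0.0, 1.0, -0.001, 0.0]
force: [1.1, 0.3, 0.5]
finger_gap: 0.0603
grip_force: 0.0
```

Call:
{"op": "move_arm", "data": {
  "plan": [
    [-0.3,0.026,0.0377,-0.006,0,0,0],
    [-0.3,0.026,0.0377,-0.006,0,0,0],
    [-0.3,0.026,0.0377,-0.006,0,0,0],
    [-0.3,0.026,0.0377,-0.006,0,0,0],
    [-0.3,0.026,0.0377,-0.006,0,0,0],
    [-0.3,0.026,0.0377,-0.006,0,0,0],
    [-0.3,0.026,0.0377,-0.006,0,0,0],
    [-0.3,0,0,0,0,0,0]
  ]
}}

```text
t: 5.0
tool_pos: [0.6654, -0.1009, 0.1498]
orientation: [-0.001, 1.0, 0.003, 0.0]
force: [-1.0, -0.7, 0.2]
finger_gap: 0.06
grip_force: 0.0
```

Call:
{"op": "move_arm", "data": {
  "plan": [
    [-0.3,0.0123,0.0165,0,0,0,0],
    [-0.3,0.0123,0.0165,0,0,0,0],
    [-0.3,0,0,-0.03,0,0,0],
    [-0.3,0,0,-0.03,0,0,0],
    [-0.3,0,0,-0.03,0,0,0],
    [-0.3,0,0,-0.024,0,0,0],
    [-0.3,0,0,0,0,0,0],
    [1,0,0,0,0,0,0]
  ]
}}

```text
t: 6.0
tool_pos: [0.6889, -0.0729, 0.0375]
orientation: [0.0, 1.0, -0.001, 0.001]
force: [0.1, -0.1, 0.9]
finger_gap: 0.0543
grip_force: 0.0
```

Call:
{"op": "move_arm", "data": {
  "plan": [
    [1,0,0,0,0,0,0],
    [1,0,0,0,0,0,0],
    [1,0,0,0,0,0,0],
    [1,0,0,0,0,0,0],
    [1,0,0,0,0,0,0],
    [1,0,0,0,0,0,0],
    [1,0,0,0.02,0,0,0],
    [1,0,0,0.03,0,0,0]
  ]
}}

```text
t: 7.0
tool_pos: [0.6873, -0.0734, 0.087]
orientation: [0.0, 1.0, -0.001, -0.001]
force: [0.3, -0.2, -1.4]
finger_gap: 0.025
grip_force: 30.0
```

Call:
{"op": "move_arm", "data": {
  "plan": [
    [1,0,0,0.045,0,0,0],
    [1,-0.03,-0.03,0,0,0,0],
    [1,-0.032,-0.032,0,0,0,0],
    [1,-0.032,-0.032,0,0,0,0],
    [1,-0.032,-0.032,0,0,0,0],
    [1,-0.032,-0.032,0,0,0,0],
    [1,-0.031,-0.033,0,0,0,0],
    [1,0,0,0,0,0,0]
  ]
}}

```text
t: 8.0
tool_pos: [0.4958, -0.2676, 0.1327]
orientation: [0.001, 1.0, -0.004, -0.001]
force: [0.3, 0.5, -1.4]
finger_gap: 0.0255
grip_force: 30.0
```

Call:
{"op": "move_arm", "data": {
  "plan": [
    [1,0.003,0.003,-0.025,0,0,0],
    [1,0,0,-0.025,0,0,0],
    [1,0,0,-0.02,0,0,0],
    [1,0,0,-0.012,0,0,0],
    [1,0,0,-0.006,0,0,0],
    [1,0,0,-0.002,0,0,0],
    [1,0,0,-0.001,0,0,0],
    [1,0,0,0,0,0,0]
  ]
}}

```text
t: 9.0
tool_pos: [0.5023, -0.2611, 0.041]
orientation: [0.0, 1.0, -0.001, 0.0]
force: [0.2, -0.2, -2.2]
finger_gap: 0.0254
grip_force: 30.0
```

Call:
{"op": "move_arm", "data": {
  "plan": [
    [1,-0.003,-0.003,0,0,0,0],
    [1,0,0,-0.001,0,0,0],
    [1,0,0,0,0,0,0],
    [1,0,0,0,0,0,0],
    [1,0,0,0,0,0,0],
    [1,0,0,0,0,0,0],
    [1,0,0,0,0,0,0],
    [1,0,0,0,0,0,0]
  ]
}}

```text
t: 10.0
tool_pos: [0.4987, -0.2646, 0.0402]
orientation: [0.0, 1.0, -0.001, -0.0]
force: [-2.6, -0.2, 6.7]
finger_gap: 0.0252
grip_force: 30.0
```

```bash
python3 - <<'E'
from fit import *
s=ctrl.sense();print(s['tool_pos'],s['force'])
i=read_camera('scene');cv2.imwrite('pics/s1.png',cv2.resize(i[250:430,60:300],None,fx=3,fy=3))
E
```

```text
[ 0.49865353 -0.26459203  0.04023807] [-2.55264886 -0.23008409  6.65073246]
```

View pics/s1.png

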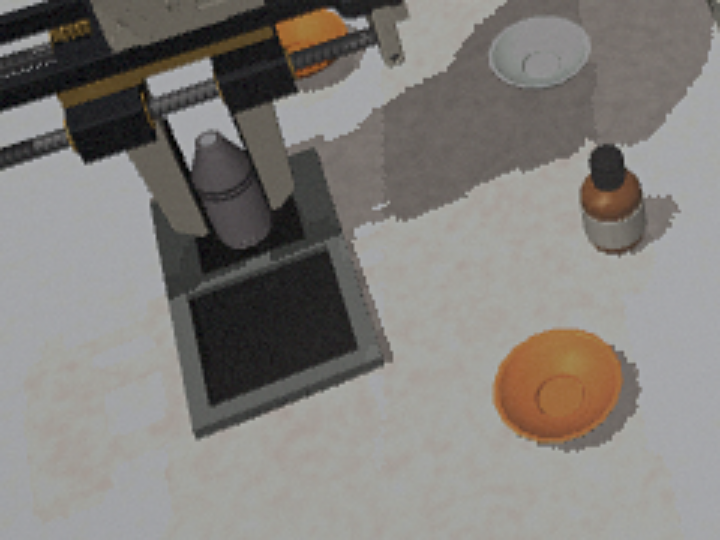

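The crop shows the long objective upright in the smaller well, about (235,240) in the crop, and the force shows it is in contact with the floor. Releasing it.

Call:
{"op": "move_arm", "data": {
  "plan": [
    [-0.3,0,0,0,0,0,0],
    [-0.3,0,0,0,0,0,0],
    [-0.3,0,0,0,0,0,0],
    [-0.3,0,0,0.01,0,0,0],
    [-0.3,0,0,0.04,0,0,0],
    [-0.3,0,0,0.05,0,0,0],
    [-0.3,0,0,0.02,0,0,0],
    [-0.3,0,0,0,0,0,0]
  ]
}}

```text
t: 11.05
tool_pos: [0.4999, -0.2643, 0.1617]
orientation: [0.001, 1.0, -0.001, 0.002]
force: [-0.3, -0.5, -0.1]
finger_gap: 0.0603
grip_force: 0.0
```

Call:
{"op": "move_arm", "data": {
  "plan": [
    [-0.3,0.011,0.052,0,0,0,0],
    [-0.3,0.011,0.052,0,0,0,0],
    [-0.3,0.011,0.052,0,0,0,0],
    [-0.3,0.011,0.052,0,0,0,0],
    [-0.3,0.011,0.052,0,0,0,0],
    [-0.3,0.011,0.052,0,0,0,0],
    [-0.3,0.014,0.0525,0,0,0,0],
    [-0.3,0,0,0,0,0,0]
  ]
}}

```text
t: 12.05
tool_pos: [0.5791, 0.106, 0.1582]
orientation: [-0.001, 1.0, 0.003, -0.001]
force: [-0.1, -0.7, 0.5]
finger_gap: 0.0606
grip_force: 0.0
```

Call:
{"op": "move_arm", "data": {
  "plan": [
    [-0.3,0,-0.004,0,0,0,0],
    [-0.3,0,0,-0.03,0,0,0],
    [-0.3,0,0,-0.03,0,0,0],
    [-0.3,0,0,-0.03,0,0,0],
    [-0.3,0,0,-0.02,0,0,0],
    [-0.3,0,0,-0.014,0,0,0],
    [-0.3,0,0,0,0,0,0],
    [-0.3,0,0,0,0,0,0]
  ]
}}

```text
t: 13.05
tool_pos: [0.5794, 0.0961, 0.0362]
orientation: [-0.0, 1.0, -0.001, 0.0]
force: [-0.1, -0.2, 0.3]
finger_gap: 0.0602
grip_force: 0.0
```

Call:
{"op": "move_arm", "data": {
  "plan": [
    [1,0,0,0,0,0,0],
    [1,0,0,0,0,0,0],
    [1,0,0,0,0,0,0],
    [1,0,0,0,0,0,0],
    [1,0,0,0,0,0,0],
    [1,0,0,0.02,0,0,0],
    [1,0,0,0.03,0,0,0],
    [1,0,0,0.05,0,0,0]
  ]
}}

```text
t: 14.05
tool_pos: [0.578, 0.0963, 0.1353]
orientation: [0.001, 1.0, -0.001, -0.002]
force: [0.6, 0.6, -0.2]
finger_gap: 0.0394
grip_force: 30.0
```

Call:
{"op": "move_arm", "data": {
  "plan": [
    [1,0,-0.045,0.005,0,0,0],
    [1,-0.003,-0.05,0,0,0,0],
    [1,-0.003,-0.053,0,0,0,0],
    [1,-0.003,-0.053,0,0,0,0],
    [1,-0.003,-0.053,0,0,0,0],
    [1,-0.003,-0.053,0,0,0,0],
    [1,-0.0025,-0.05,0,0,0,0],
    [1,0,0,0,0,0,0]
  ]
}}

```text
t: 15.05
tool_pos: [0.56, -0.2657, 0.1405]
orientation: [0.001, 1.0, -0.004, -0.0]
force: [-0.5, 1.4, -1.5]
finger_gap: 0.0394
grip_force: 30.0
```

Call:
{"op": "move_arm", "data": {
  "plan": [
    [1,0,0,0,0,0,0],
    [1,0,0,-0.025,0,0,0],
    [1,0,0,-0.03,0,0,0],
    [1,0,0,-0.02,0,0,0],
    [1,0,0,-0.01,0,0,0],
    [1,0,0,-0.005,0,0,0],
    [1,0,0,0,0,0,0],
    [1,0,0,0,0,0,0]
  ]
}}

```text
t: 16.05
tool_pos: [0.562, -0.2605, 0.0513]
orientation: [0.0, 1.0, -0.001, 0.001]
force: [-0.8, 0.4, -0.8]
finger_gap: 0.0391
grip_force: 30.0
```

Call:
{"op": "move_arm", "data": {
  "plan": [
    [1,-0.001,-0.004,-0.004,0,0,0],
    [1,0,0,-0.004,0,0,0],
    [1,0,0,-0.002,0,0,0],
    [1,0,0,-0.0015,0,0,0],
    [1,0,0,-0.001,0,0,0],
    [1,0,0,0,0,0,0],
    [1,0,0,0,0,0,0],
    [1,0,0,0,0,0,0]
  ]
}}

```text
t: 17.05
tool_pos: [0.5605, -0.2644, 0.0391]
orientation: [0.0, 1.0, -0.001, 0.0]
force: [-2.3, 0.7, 11.8]
finger_gap: 0.0395
grip_force: 30.0
```

Call:
{"op": "move_arm", "data": {
  "plan": [
    [-0.3,0,0,0,0,0,0],
    [-0.3,0,0,0,0,0,0],
    [-0.3,0,0,0,0,0,0],
    [-0.3,0,0,0.01,0,0,0],
    [-0.3,0,0,0.04,0,0,0],
    [-0.3,0,0,0.05,0,0,0],
    [-0.3,0,0,0.015,0,0,0],
    [-0.3,0,0,0,0,0,0]
  ]
}}

```text
t: 18.05
tool_pos: [0.5611, -0.2645, 0.1544]
orientation: [0.0, 1.0, -0.001, 0.001]
force: [0.3, 0.3, -0.7]
finger_gap: 0.0605
grip_force: 0.0
```

Call:
{"op": "move_arm", "data": {
  "plan": [
    [-0.3,-0.012,0.05,0,0,0,0],
    [-0.3,-0.013,0.052,0,0,0,0],
    [-0.3,-0.013,0.052,0,0,0,0],
    [-0.3,-0.013,0.052,0,0,0,0],
    [-0.3,-0.013,0.052,0,0,0,0],
    [-0.3,-0.013,0.052,0,0,0,0],
    [-0.3,-0.0125,0.05,0,0,0,0],
    [-0.3,0,0,0,0,0,0]
  ]
}}

```text
t: 19.05
tool_pos: [0.4693, 0.0995, 0.1517]
orientation: [-0.0, 1.0, 0.003, -0.001]
force: [0.3, -0.6, -0.2]
finger_gap: 0.0607
grip_force: 0.0
```

```bash
python3 - <<'E'
from fit import *
i=read_camera('scene');print(ctrl.sense()['tool_pos']);cv2.imwrite('pics/s2.png',cv2.resize(i[180:430,60:460],None,fx=2,fy=2))
E
```

```text
[0.469932   0.09720885 0.15192709]
```

View pics/s2.png

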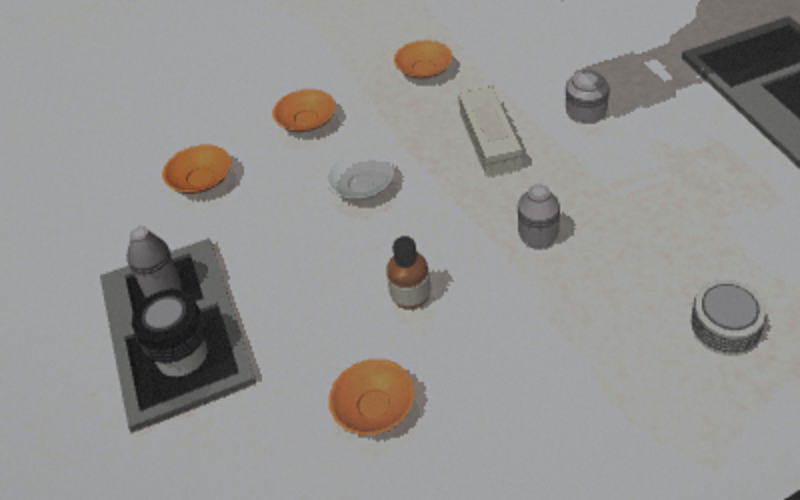

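The crop shows the long objective at (150,265) and the eyepiece at (172,330), both standing in their wells. Everything else is undisturbed. Next is the short objective.

Call:
{"op": "move_arm", "data": {
  "plan": [
    [-0.3,0,0,-0.03,0,0,0],
    [-0.3,0,0,-0.03,0,0,0],
    [-0.3,0,0,-0.03,0,0,0],
    [-0.3,0,0,-0.02,0,0,0],
    [-0.3,0,0,-0.01,0,0,0],
    [-0.3,0,0,0,0,0,0],
    [-0.3,0,0,0,0,0,0],
    [-0.3,0,0,0,0,0,0]
  ]
}}

```text
t: 20.1
tool_pos: [0.4714, 0.0956, 0.0338]
orientation: [-0.0, 1.0, -0.001, 0.001]
force: [-0.2, 0.2, -0.1]
finger_gap: 0.0606
grip_force: 0.0
```

Call:
{"op": "move_arm", "data": {
  "plan": [
    [-0.3,0,0,-0.0025,0,0,0],
    [1,0,0,0,0,0,0],
    [1,0,0,0,0,0,0],
    [1,0,0,0,0,0,0],
    [1,0,0,0,0,0,0],
    [1,0,0,0,0,0,0],
    [1,0,0,0,0,0,0],
    [1,0,0,0,0,0,0]
  ]
}}

```text
t: 21.1
tool_pos: [0.4711, 0.0956, 0.0306]
orientation: [-0.0, 1.0, -0.001, 0.0]
force: [0.0, 0.9, 1.4]
finger_gap: 0.0351
grip_force: 30.0
```

Call:
{"op": "move_arm", "data": {
  "plan": [
    [1,0,0,0.02,0,0,0],
    [1,0,0,0.03,0,0,0],
    [1,0.008,0.01,0.02,0,0,0],
    [1,0.014,0.033,0,0,0,0],
    [1,0.014,0.035,0,0,0,0],
    [1,0.014,0.035,0,0,0,0],
    [1,0.014,0.035,0,0,0,0],
    [1,0.01,0.028,0,0,0,0]
  ]
}}

```text
t: 22.1
tool_pos: [0.5453, 0.273, 0.1003]
orientation: [0.0, 1.0, -0.0, -0.0]
force: [0.2, 0.2, -1.1]
finger_gap: 0.0352
grip_force: 30.0
```

Call:
{"op": "move_arm", "data": {
  "plan": [
    [1,0,0,0,0,0,0],
    [1,0,0,-0.02,0,0,0],
    [1,0,0,-0.02,0,0,0],
    [1,0,0,-0.01,0,0,0],
    [1,0,0,-0.006,0,0,0],
    [1,0,0,0,0,0,0],
    [1,0,0,0,0,0,0],
    [1,0,0,0,0,0,0]
  ]
}}

```text
t: 23.1
tool_pos: [0.5453, 0.2717, 0.0451]
orientation: [-0.0, 1.0, -0.001, 0.0]
force: [1.2, -1.5, -1.3]
finger_gap: 0.0349
grip_force: 30.0
```

Call:
{"op": "move_arm", "data": {
  "plan": [
    [1,0,0,-0.006,0,0,0],
    [1,0,0,-0.003,0,0,0],
    [1,0,0,-0.0015,0,0,0],
    [1,0,0,-0.001,0,0,0],
    [1,0,0,-0.0005,0,0,0],
    [1,0,0,0,0,0,0],
    [1,0,0,0,0,0,0],
    [1,0,0,0,0,0,0]
  ]
}}

```text
t: 24.1
tool_pos: [0.5449, 0.2715, 0.0337]
orientation: [-0.0, 1.0, -0.001, -0.0]
force: [-2.8, -0.6, 12.6]
finger_gap: 0.035
grip_force: 30.0
```

Call:
{"op": "move_arm", "data": {
  "plan": [
    [-0.3,0,0,0,0,0,0],
    [-0.3,0,0,0,0,0,0],
    [-0.3,0,0,0,0,0,0],
    [-0.3,0,0,0.01,0,0,0],
    [-0.5,0,0,0.04,0,0,0],
    [-0.5,0,0,0.04,0,0,0],
    [-0.5,0.01,-0.0125,0,0,0,0],
    [-0.5,0.025,-0.035,0,0,0,0]
  ]
}}

```text
t: 25.1
tool_pos: [0.5797, 0.2257, 0.123]
orientation: [-0.001, 1.0, 0.002, 0.0]
force: [0.1, -0.4, -0.7]
finger_gap: 0.0697
grip_force: 0.0
```

Call:
{"op": "move_arm", "data": {
  "plan": [
    [-0.5,0.032,-0.04,0,0,0,0],
    [-0.5,0.032,-0.04,0,0,0,0],
    [-0.5,0.032,-0.04,0,0,0,0],
    [-0.5,0.03,-0.04,0,0,0,0],
    [-0.5,0,0,0,0,0,0],
    [-0.5,0,0,-0.03,0,0,0],
    [-0.5,0,0,-0.02,0,0,0],
    [-0.5,0,0,0,0,0,0]
  ]
}}

```text
t: 26.1
tool_pos: [0.7045, 0.0645, 0.0705]
orientation: [0.0, 1.0, -0.0, -0.002]
force: [-0.4, -0.2, 0.1]
finger_gap: 0.0695
grip_force: 0.0
```

Call:
{"op": "move_arm", "data": {
  "plan": [
    [-0.5,0.001,0,-0.02,0,0,0],
    [-0.5,0,0,-0.014,0,0,0],
    [-0.5,0,0,-0.006,0,0,0],
    [-0.5,0,0,0,0,0,0],
    [1,0,0,0,0,0,0],
    [1,0,0,0,0,0,0],
    [1,0,0,0,0,0,0],
    [1,0,0,0,0,0,0]
  ]
}}

```text
t: 27.1
tool_pos: [0.7073, 0.0642, 0.0331]
orientation: [-0.0, 1.0, -0.001, 0.0]
force: [-0.2, 1.0, 2.9]
finger_gap: 0.0447
grip_force: 30.0
```

Call:
{"op": "move_arm", "data": {
  "plan": [
    [1,0,0,0,0,0,0],
    [1,0,0,0,0,0,0],
    [1,0,0,0,0,0,0],
    [1,0,0,0.02,0,0,0],
    [1,0,0,0.03,0,0,0],
    [1,0,0,0.03,0,0,0],
    [1,-0.008,0.02,0.01,0,0,0],
    [1,0,0,0,0,0,0]
  ]
}}

```text
t: 28.1
tool_pos: [0.6982, 0.0877, 0.1232]
orientation: [-0.001, 1.0, 0.001, 0.0]
force: [-0.7, 0.6, -0.9]
finger_gap: 0.044
grip_force: 30.0
```

Call:
{"op": "move_arm", "data": {
  "plan": [
    [1,-0.014,0.03,0,0,0,0],
    [1,-0.016,0.036,0,0,0,0],
    [1,-0.016,0.036,0,0,0,0],
    [1,-0.018,0.041,0,0,0,0],
    [1,-0.0175,0.04,0,0,0,0],
    [1,0,0,-0.02,0,0,0],
    [1,0,0,-0.02,0,0,0],
    [1,0,0,0,0,0,0]
  ]
}}

```text
t: 29.1
tool_pos: [0.6167, 0.2648, 0.0799]
orientation: [0.001, 1.0, -0.001, -0.002]
force: [1.1, -0.4, 0.1]
finger_gap: 0.0441
grip_force: 30.0
```

Call:
{"op": "move_arm", "data": {
  "plan": [
    [1,0,0,-0.015,0,0,0],
    [1,0,0,-0.01,0,0,0],
    [1,0,0,-0.006,0,0,0],
    [1,0,0,-0.003,0,0,0],
    [1,0,0,0,0,0,0],
    [1,0,0,0,0,0,0],
    [1,0,0,0,0,0,0],
    [1,0,0,0,0,0,0]
  ]
}}

```text
t: 30.1
tool_pos: [0.6177, 0.2671, 0.0488]
orientation: [-0.0, 1.0, -0.001, 0.0]
force: [-0.6, 0.4, -0.8]
finger_gap: 0.0443
grip_force: 30.0
```

Call:
{"op": "move_arm", "data": {
  "plan": [
    [1,0,0.003,-0.006,0,0,0],
    [1,0,0,-0.003,0,0,0],
    [1,0,0,-0.0015,0,0,0],
    [1,0,0,-0.0015,0,0,0],
    [1,0,0,-0.0005,0,0,0],
    [1,0,0,0,0,0,0],
    [1,0,0,0,0,0,0],
    [1,0,0,0,0,0,0]
  ]
}}

```text
t: 31.1
tool_pos: [0.6176, 0.2701, 0.0362]
orientation: [-0.0, 1.0, -0.001, 0.0]
force: [0.5, -0.1, -1.3]
finger_gap: 0.0441
grip_force: 30.0
```

Call:
{"op": "move_arm", "data": {
  "plan": [
    [1,0,0,-0.0005,0,0,0],
    [1,0,0,-0.0005,0,0,0],
    [1,0,0,0,0,0,0],
    [1,0,0,0,0,0,0],
    [1,0,0,0,0,0,0],
    [1,0,0,0,0,0,0],
    [1,0,0,0,0,0,0],
    [1,0,0,0,0,0,0]
  ]
}}

```text
t: 32.1
tool_pos: [0.6176, 0.2701, 0.036]
orientation: [-0.0, 1.0, -0.001, 0.0]
force: [-2.0, -0.5, 7.8]
finger_gap: 0.0444
grip_force: 30.0
```

Call:
{"op": "move_arm", "data": {
  "plan": [
    [-0.35,0,0,0,0,0,0],
    [-0.35,0,0,0,0,0,0],
    [-0.35,0,0,0,0,0,0],
    [-0.35,0,0,0.01,0,0,0],
    [-0.3,0,0,0.04,0,0,0],
    [-0.3,0,0,0.04,0,0,0],
    [-0.3,-0.0116,-0.0136,0,0,0,-0.035],
    [-0.3,-0.02,-0.04,0,0,0,-0.035]
  ]
}}

```text
t: 33.1
tool_pos: [0.5863, 0.2183, 0.1263]
orientation: [-0.001, 0.999, -0.035, 0.001]
force: [-0.3, -0.2, -0.2]
finger_gap: 0.0605
grip_force: 0.0
```

Call:
{"op": "move_arm", "data": {
  "plan": [
    [-0.3,-0.024,-0.042,0,0,0,-0.035],
    [-0.3,-0.024,-0.042,0,0,0,-0.035],
    [-0.3,-0.024,-0.042,0,0,0,-0.035],
    [-0.3,-0.024,-0.042,0,0,0,0],
    [-0.3,-0.024,-0.042,0,0,0,0],
    [-0.3,0,0,0,0,0,0],
    [-0.3,0,0,0,0,0,0],
    [-0.3,0,0,0,0,0,0]
  ]
}}

```text
t: 34.1
tool_pos: [0.4669, 0.0076, 0.1253]
orientation: [-0.0, 0.996, -0.087, 0.0]
force: [-0.5, 0.4, -0.3]
finger_gap: 0.0606
grip_force: 0.0
```

```bash
python3 - <<'E'
from fit import *
s=ctrl.sense();print(s['tool_pos'],s['qpos'],s['orientation'])
i=read_camera('scene');cv2.imwrite('pics/s3.png',cv2.resize(i[100:350,240:640],None,fx=2,fy=2))
read_camera('top')
fit('slide_case',(.465,.007),yaw=-.17)
E
```

```text
[0.46693318 0.00762605 0.12527249] [-0.24082227  0.49335207  0.14374005  2.2901131  -0.19085341  0.3675112
 -1.68089333] [-2.59158032e-04  9.96200952e-01 -8.70825687e-02  4.71609700e-04]
slide_case ['scene'] [463.6   8.5 -18.1] 0.045
slide_case ['scene'] [463.6   8.5 -18.1] 0.045
```

View pics/s3.png

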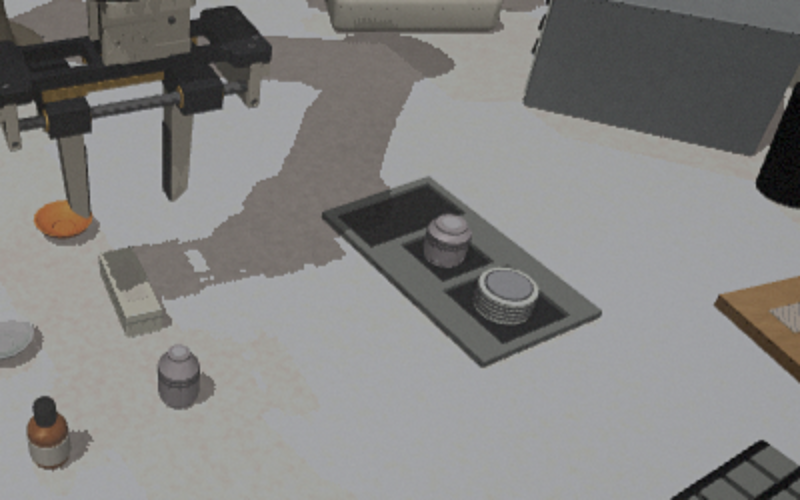

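The crop shows the short objective at (447,240) and the filter cell at (505,293) seated in their wells. The slide case lies untouched below the gripper. It will need a +1.73 rad turn to stay within joint 7's range.

Call:
{"op": "move_arm", "data": {
  "plan": [
    [-0.3,-0.0015,0,-0.03,0,0,0],
    [-0.3,0,0,-0.03,0,0,0],
    [-0.3,0,0,-0.02,0,0,0],
    [-0.3,0,0,-0.01,0,0,0],
    [-0.3,0,0,-0.003,0,0,0],
    [-0.3,0,0,0,0,0,0],
    [-0.3,0,0,0,0,0,0],
    [-0.3,0,0,0,0,0,0]
  ]
}}

```text
t: 35.3
tool_pos: [0.4647, 0.0065, 0.0326]
orientation: [-0.0, 0.996, -0.088, 0.0]
force: [-0.4, 0.4, -0.8]
finger_gap: 0.0603
grip_force: 0.0
```

Call:
{"op": "move_arm", "data": {
  "plan": [
    [-0.3,0,0,-0.0025,0,0,0],
    [-0.3,0,0,0,0,0,0],
    [1,0,0,0,0,0,0],
    [1,0,0,0,0,0,0],
    [1,0,0,0,0,0,0],
    [1,0,0,0,0,0,0],
    [1,0,0,0,0,0,0],
    [1,0,0,0,0,0,0]
  ]
}}

```text
t: 36.3
tool_pos: [0.4645, 0.0065, 0.0296]
orientation: [-0.0, 0.996, -0.088, -0.0]
force: [0.5, 1.2, -0.4]
finger_gap: 0.0297
grip_force: 30.0
```

Call:
{"op": "move_arm", "data": {
  "plan": [
    [1,0,0,0,0,0,0],
    [1,0,0,0.02,0,0,0],
    [1,0,0,0.03,0,0,0],
    [1,0,0,0.03,0,0,0],
    [1,0.001,0.015,0.01,0,0,0.1],
    [1,0.0015,0.025,0,0,0,0.13],
    [1,0.0015,0.025,0,0,0,0.13],
    [1,0.0015,0.025,0,0,0,0.13]
  ]
}}

```text
t: 37.3
tool_pos: [0.4696, 0.0984, 0.119]
orientation: [-0.0, 0.987, 0.161, -0.0]
force: [-0.3, -1.1, -0.7]
finger_gap: 0.0299
grip_force: 30.0
```

Call:
{"op": "move_arm", "data": {
  "plan": [
    [1,0.0017,0.024,0,0,0,0.165],
    [1,0.0017,0.024,0,0,0,0.165],
    [1,0.0017,0.024,0,0,0,0.165],
    [1,0.0017,0.024,0,0,0,0.165],
    [1,0.0017,0.024,0,0,0,0.165],
    [1,0.0017,0.024,0,0,0,0.165],
    [1,0.0017,0.024,0,0,0,0.165],
    [1,0,0,0,0,0,0.08]
  ]
}}

```text
t: 38.3
tool_pos: [0.4811, 0.268, 0.1188]
orientation: [-0.001, 0.711, 0.703, 0.001]
force: [-0.3, -0.3, -0.5]
finger_gap: 0.0298
grip_force: 30.0
```

Call:
{"op": "move_arm", "data": {
  "plan": [
    [1,0,0,0,0,0,0],
    [1,0,0,0,0,0,0],
    [1,0,0,0,0,0,0],
    [1,0,0,-0.02,0,0,0],
    [1,0,0,-0.02,0,0,0],
    [1,0,0,-0.01,0,0,0],
    [1,0,0,0,0,0,0],
    [1,0,0,0,0,0,0]
  ]
}}

```text
t: 39.3
tool_pos: [0.4821, 0.2646, 0.0701]
orientation: [0.0, 0.715, 0.699, 0.0]
force: [-0.2, -0.2, -0.2]
finger_gap: 0.03
grip_force: 30.0
```

Call:
{"op": "move_arm", "data": {
  "plan": [
    [1,-0.002,0.004,-0.01,0,0,0],
    [1,0,0.0035,-0.012,0,0,0],
    [1,0,0,-0.006,0,0,0],
    [1,0,0,-0.003,0,0,0],
    [1,0,0,-0.0015,0,0,0],
    [1,0,0,-0.001,0,0,0],
    [1,0,0,0,0,0,0],
    [1,0,0,0,0,0,0]
  ]
}}

```text
t: 40.3
tool_pos: [0.48, 0.272, 0.0363]
orientation: [0.0, 0.715, 0.699, 0.0]
force: [-0.4, 0.3, 0.2]
finger_gap: 0.0298
grip_force: 30.0
```

Call:
{"op": "move_arm", "data": {
  "plan": [
    [1,0,0,-0.0015,0,0,0],
    [1,0,0,-0.001,0,0,0],
    [1,0,0,-0.001,0,0,0],
    [1,0,0,-0.0005,0,0,0],
    [1,0,0,0,0,0,0],
    [1,0,0,0,0,0,0],
    [1,0,0,0,0,0,0],
    [1,0,0,0,0,0,0]
  ]
}}

```text
t: 41.3
tool_pos: [0.4799, 0.2719, 0.0326]
orientation: [0.0, 0.715, 0.699, 0.0]
force: [-1.2, -1.0, 7.8]
finger_gap: 0.0295
grip_force: 30.0
```

Contact with the floor. I'll open only slightly because the short objective is close, then lift and back off.

Call:
{"op": "move_arm", "data": {
  "plan": [
    [0.18,0,0,0,0,0,0],
    [0.18,0,0,0,0,0,0],
    [0.18,0,0,0,0,0,0],
    [0.18,0,0,0.01,0,0,0],
    [0.18,0,0,0.03,0,0,0],
    [0.18,0,0,0.05,0,0,0],
    [0.18,0,0,0.05,0,0,0],
    [0.18,0,0,0.05,0,0,0]
  ]
}}

```text
t: 42.3
tool_pos: [0.4796, 0.2717, 0.2244]
orientation: [0.0, 0.715, 0.699, 0.0]
force: [1.3, 0.1, 0.4]
finger_gap: 0.038
grip_force: 0.0
```

Call:
{"op": "move_arm", "data": {
  "plan": [
    [0,0,-0.05,0.02,0,0,0],
    [0,0,-0.05,0.02,0,0,0],
    [0,0,-0.05,0.02,0,0,0],
    [0,0,-0.05,0,0,0,0],
    [0,0,-0.05,0,0,0,0],
    [0,0,-0.05,0,0,0,0],
    [0,0,0,0,0,0,0],
    [0,0,0,0,0,0,0]
  ]
}}

```text
t: 43.3
tool_pos: [0.4798, -0.0275, 0.2825]
orientation: [0.0, 0.715, 0.699, 0.0]
force: [-0.4, -0.4, 0.3]
finger_gap: 0.0468
grip_force: 0.0
```

```bash
python3 - <<'E'
from fit import *
i=read_camera('scene');cv2.imwrite('pics/s4.png',i)
t=read_camera('top');cv2.imwrite('pics/t4.png',np.hstack([cv2.resize(t[155:295,135:235],None,fx=4,fy=4),cv2.resize(t[155:295,425:525],None,fx=4,fy=4)]))
for n,g,y in [('slide_case',(.48,.272),1.56),('objective_short',(.545,.2715),None),('filter_cell',(.6176,.27),None),('eyepiece',(.56,-.2645),None),('objective_long',(.4987,-.2646),None)]:
    fit(n,g,.003,yaw=y)
fit('objective_middle',(.575,-.008))
E
```

```text
slide_case ['top', 'scene'] [482.  269.6 154.1] 0.195
slide_case ['top'] [482.3 268.8 153.2] 0.047
slide_case ['scene'] [479.  273.7 158.4] 0.057
objective_short ['top', 'scene'] [544.3 269.9] 0.198
objective_short ['top'] [544.4 269.4] 0.05
objective_short ['scene'] [542.4 273.2] 0.045
filter_cell ['top', 'scene'] [616.1 268.5] 0.197
filter_cell ['top'] [616.8 267.6] 0.045
filter_cell ['scene'] [613.4 271.8] 0.07
eyepiece [] [ 560.  -264.5] 0.0
objective_long ['scene'] [ 492.  -265.1] 0.247
objective_long ['scene'] [ 492.  -265.1] 0.247
objective_middle ['scene'] [572.2  -4.7] 0.064
objective_middle ['scene'] [572.2  -4.7] 0.064
```

View pics/s4.png

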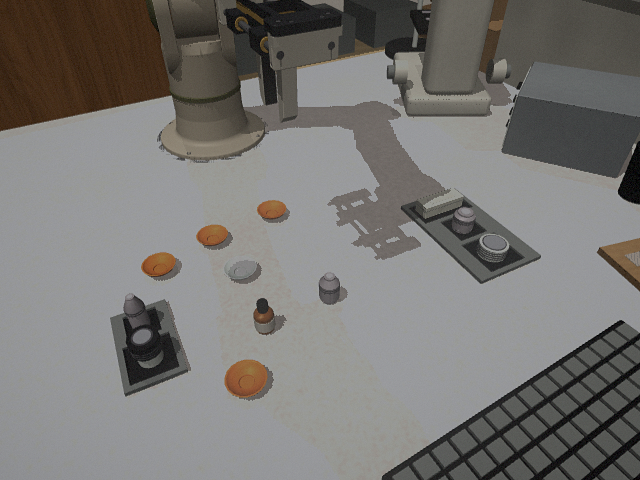

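View pics/t4.png

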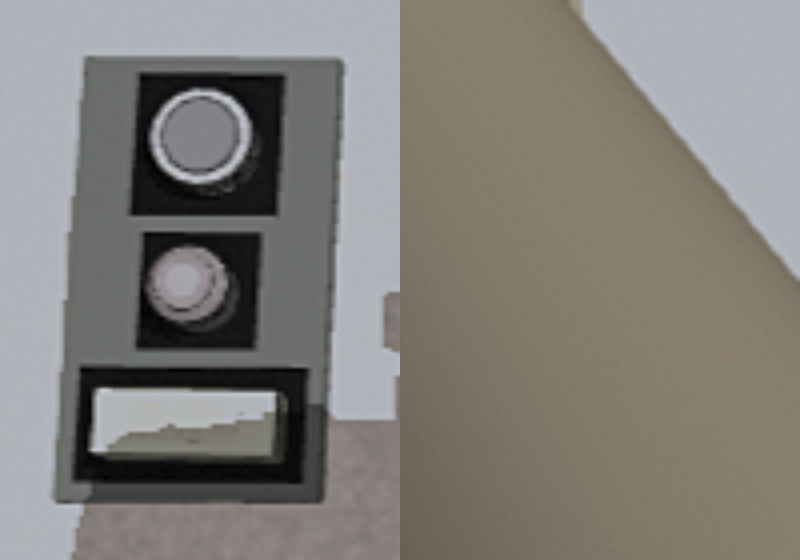

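Both trays show every item upright inside its well: case (437,205), short objective (463,220), filter cell (492,247), long objective (135,307) and eyepiece (145,345). The middle objective, bottle and clear dish are where they started, and the gripper is clear of everything.

```bash
python3 -c "
from station import ctrl; print(ctrl.close_job())"
```

```text
the job is handed in; nothing more can be done
None
```

Both kits are made up as asked and the job is handed in at about 44 s; the last pictures show every item upright in its well and the middle objective, bottle and clear dish still in place.

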